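# Post a film can through the sprung flap of a drop box

### The job

Post the small film can that lies in the lane on the drop box, without picking it up: with one finger press the flap's long push bar down and keep the flap open, and with the other finger push the can along its lane until it drops through the mouth into the box. Then back away so that the flap shuts by itself with the can inside, and leave the other things on and beside the drop box where they stand.

Things in the scene. Friction and masses are not known exactly. Their poses are not given: they have to be found in the camera images.
- dropbox: Fixed grey steel drop box with a flat deck on top, 140 mm above the table. Origin: on the table, straight below the middle of the mouth's near edge; x = the way the can is pushed (away from the robot, turned by the yaw), y = left, z up. Deck: x -170 to 210, y -90 to 170 mm. Inside: an empty bin.
- lane (a point): Point on the deck in the middle of the can's lane, at box x = -80, y = 0, z = 140 mm; axes as the box. The lane runs straight along box x, from x = -165 mm to the mouth, between two thin strips: left at y = 34 to 37 mm, 6 mm high; right at y = -38 to -34 mm, 14 mm high.
- mouth (a point): Centre of the mouth at deck height (box x = 56, y = 30, z = 140 mm). The mouth is a rectangular hole in the deck, x 0 to 112, y -38 to 98 mm in the box frame, shut by the flap.
- flap (a joint): Sprung aluminium trapdoor in the mouth, level with the deck when shut, hinged along the mouth's left side (box y = 94 mm). Rad: 0 shut, grows as its right side sinks, stop at 0.5; a spring always shuts it. An 18 mm lip on its near edge bars the lane until about 0.3 rad; the can cannot push it open. At 0.4 to 0.5 the can drops in and slides off into the bin.
- pushbar (a point): Top of the flap's push bar, at box x = -20 mm. A straight round polished steel tube, 18 mm thick, along box x from -150 (over a slot in the deck, left of the lane) to 106 mm. Flap shut: bar at box y = 54 mm, top 33 mm above the deck; fully down: y = 47 mm, top 11 mm above the deck. Takes 5 to 8 N; a fingertip slides along it. Fingers 50 mm apart fit bar and lane.
- can: The small round blue film can lying flat in the lane on the deck, 56 mm diameter, 22 mm high, about 100 g. Origin: centre of its underside
- wide_can: Bystander: wider blue can, 76 mm diameter, 28 mm high, on the deck beyond the mouth. Origin: centre of underside
- core: Bystander: white film core (ring), 50 mm diameter, 16 mm high, on the deck left of the push bar. Origin: centre of underside
- jar: Bystander: jar, 60 mm diameter, 90 mm high, on the table left of the drop box. Origin: centre of underside
- film_box: Bystander: square cardboard film box, 110 x 110 x 50 mm, on the table right of the drop box. Origin: centre of underside

How it is judged:
On the way, in this order (a step that is already met when the one before it is completed fails the run):
1. a finger holds the flap down by at least 0.35 rad while a finger touches the can, still on the deck (value of joint flap above 0.35 rad and contact force between the fingers and flap above 1 N and contact force between the fingers and can above 0.03 N and z of can in the frame of dropbox above 0.13 m), for 0.02 s.
2. the can has dropped through the mouth (z of can in the frame of dropbox below 0.1 m), for 0.05 s.
At the end, for the whole second after the job is handed in: The can lies at rest inside the box (its origin below 75 mm height, within the box's walls), the flap is shut (under 0.05 rad) (z of can in the frame of dropbox between -0.01 and 0.075 m and x of can in the frame of dropbox between -0.01 and 0.21 m and y of can in the frame of dropbox between -0.09 and 0.17 m and value of joint flap below 0.05 rad and linear speed of can below 0.03 m/s); the robot touches nothing.
It fails at once if the can is lifted more than 15 mm off the deck (z of can in the frame of dropbox above 0.155 m).
It fails at once if one of the things on or beside the drop box (wide can, core, jar, film box) is moved by more than 20 mm (distance of any of wide_can, core, jar, film_box from where it was at the start of the episode above 0.02 m).
It also fails if it takes over 42 s, if anything falls off the work surface, if the arm or the gripper's body presses on something with over 40 N, if the wrist force passes 120 N, or if a joint passes its speed limit or range.

### The arm

A 7-joint arm with a two-finger parallel gripper is mounted at the origin on the work surface. World frame = base frame: x ahead of the robot, y to its left, z up, the work surface at z = 0. Lengths are in m, angles in rad, forces in N, time in s.
With the tool pointing down it reaches from about 0.425 to 0.875 m from the base axis. Payload 8.4 kg.
Tool frame: the origin (TCP) lies at the very end of the fingers, on their centre line; the grasp point (between the pads) lies 19 mm behind it; z points along the fingers, x is the direction in which the jaws open and shut, and the axes are right-handed (so a half turn about z gives the same grasp; the last joint's range is limited). The gripper opens to 87 mm and grips with 3 to 60 N. Pads are 19 mm wide; open, the fingers measure 117 mm over their backs; the gripper's body (75 mm by 190 mm) begins 51 mm behind the grasp point.
Start: joints at [1.14, 0.333, 0.04, 1.465, -0.013, 1.343, -0.059], TCP at [0.212, -0.615, 0.223] pointing down, gripper open.
Joint ranges: [-2.58, 2.58], [-0.38, 2.09], [-1.3, 1.39], [0.25, 2.4], [-1.5, 4.64], [0.08, 2.09], [-2.65, 2.65]. Speed limits (rad/s): [2.22, 2.22, 2.79, 2.79, 3.14, 3.14, 3.14].

### API

Orientations are given as a 3x3 rotation matrix whose columns are the frame's x, y, z axes.
In Python, from workcell import env, imaging gives the robot as it stands.
- The arm moves only by the tool step_arm, never from a script. Its arguments are lists of equal length, an entry for each row: "jaw": the closure in counts, from 0 (fully open) to 255 (shut); "slide": the shift along the tool's x, y, z in mm, a list of three; "roll": the turn about the tool's z in degrees. A call has 1 to 8 rows; each row shifts and turns the commanded pose from where the row before left it, along the tool's axes as they then stand; what a row does not reach is not made up. A row lasts 1/12 s, in which the tool goes at most 41.7 mm and 7.16 degrees, less where a joint would pass 70% of its speed; a pose out of reach is approached as far as the arm can. A call is refused whole if a number of a shift passes 41.7 or a number of a turn 7.16, either way. A call with a gripper value outside its range is refused whole. The fingers move at their own pace and stop on an object; "squeeze" is the grip in N (left out, the last holds). Time passes only in rows, so rows that do not move let the fingers close. It gives the time, the measured TCP pose, the force and the opening at its end, in the units of the state.
- env.get_obs(): the state, without advancing time (a new reading comes with each control period).
- imaging.read_camera(name): name is "scene" or "side" or "wrist"; returns (picture, depth): 480x640x3 uint8, red, green, blue; 480x640 float32, m along the optical axis (not along the pixel's ray), 0 where there is no reading.
- imaging.camera_model(name): a dict with "intrinsics" (3x3 intrinsics, pixels), "position" and "attitude" of the camera in the world. Camera axes: x right, y down, z forward; pixel columns grow to the right and rows downward; lengths in m; the calibration is good to about 2 mm. A picture is of the moment at which its call begins: read the wrist's pose just before it. camera_model takes no time and is no camera call; for the wrist camera it gives the pose at the moment of the call.
- env.finish_job(): hands the job in, once; it reports no verdict.
The state is a dict: "time_s": time; "q": joint angles; "joint_vel": joint speeds; "joint_efforts": joint torques, N m; "tcp_pos": TCP position; "orientation": TCP orientation; "force": force on the tool from outside, world axes, zero at the start; "torque": the same for the moment, N m; "finger_gap": finger opening in m.
Only numpy, scipy, OpenCV 4.12 (cv2) and the standard library are available. Lean on these libraries where they do the work, as an engineer would, in place of code of your own. Each camera call takes 0.05 s, during which the arm holds its last target.

## Working session

There is one attempt and no reset: what is moved stays moved. The work goes in short steps, Python scripts to look and compute and a tool call to move; the robot and the scene stay as the last step left them, time stands still between calls to the robot, and variables do not carry over. Pictures are saved under pics/ and viewed, and the job is handed in when it is done.

Besides the shell and the picture viewer there is one more tool, called after "Call:" by a JSON object that holds its "fn" and its "kwargs", one argument or row to a line. step_arm: Moves the arm, as the interface text tells. Its arguments: {"type":"object","properties":{"jaw":{"type":"array"},"slide":{"type":"array"},"roll":{"type":"array"},"squeeze":{"type":"number"}},"required":["jaw","slide","roll"]}

```bash
mkdir -p pics; ls; python3 - <<'E'
from workcell import env, imaging
import cv2,numpy as np
o=env.get_obs()
for k,v in o.items(): print(k,np.round(v,4).tolist())
for n in ["scene","side"]:
    p,d=imaging.read_camera(n); m=imaging.camera_model(n)
    np.savez(f"pics/{n}0.npz",p=p,d=d,K=m["intrinsics"],t=m["position"],R=m["attitude"])
    print(n,m)
    cv2.imwrite(f"pics/{n}0.png",p[...,::-1])
E
```

```text
pics
time_s 0.0
q [1.1398, 0.3339, 0.0399, 1.4663, -0.0134, 1.3433, -0.0585]
joint_vel [-0.002, -0.001, 0.0018, 0.0001, -0.0006, -0.0005, -0.0006]
joint_efforts [-0.0009, -65.636, 1.3354, -40.3804, -0.0598, 0.0447, 0.0002]
tcp_pos [0.2115, -0.6141, 0.2217]
orientation [[0.3257, -0.9455, -0.0006], [-0.9455, -0.3257, 0.0015], [-0.0016, 0.0001, -1.0]]
force [0.0399, 0.4644, -0.5997]
torque [-0.0317, -0.0286, -0.061]
finger_gap 0.0871
scene {'intrinsics': array([[456.41836575,   0.        , 318.6231809 ],
       [  0.        , 456.41836575, 239.74173585],
       [  0.        ,   0.        ,   1.        ]]), 'position': array([1.14222948, 0.23710132, 0.92383897]), 'attitude': array([[-0.33151259,  0.79516884, -0.50774591],
       [ 0.94341511,  0.2840789 , -0.1710763 ],
       [ 0.00820536, -0.53572912, -0.84435004]])}
side {'intrinsics': array([[614.07555771,   0.        , 324.88411822],
       [  0.        , 614.07555771, 243.35668581],
       [  0.        ,   0.        ,   1.        ]]), 'position': array([ 0.33959094, -0.78104332,  0.82493038]), 'attitude': array([[ 9.30931363e-01, -2.18651216e-01,  2.92503748e-01],
       [-3.65194188e-01, -5.57279834e-01,  7.45702616e-01],
       [-4.23436657e-05, -8.01018622e-01, -5.98639429e-01]])}
```

View pics/scene0.png

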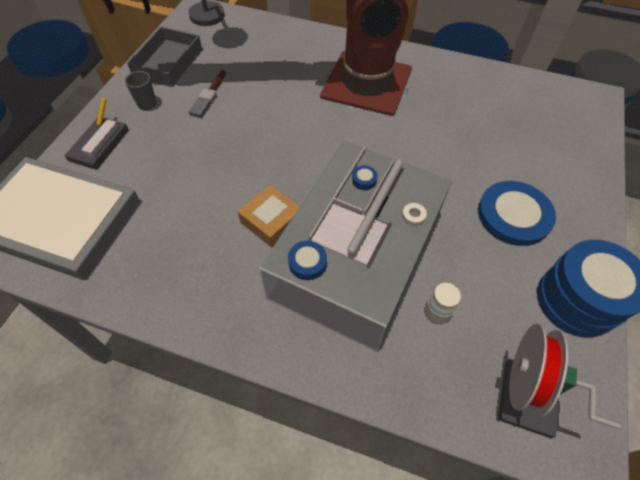

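View pics/side0.png

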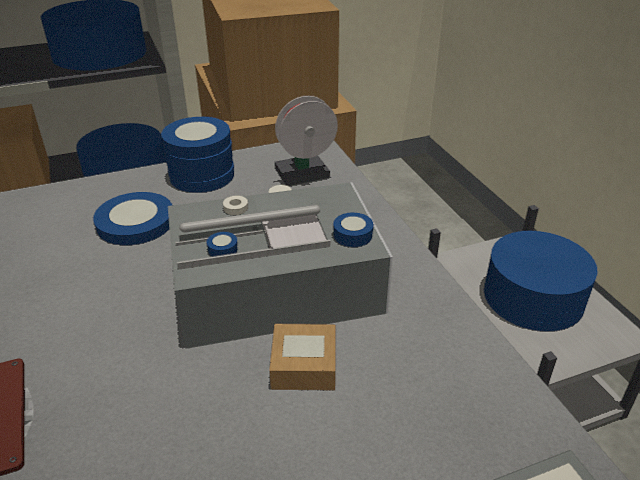

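The scene view shows the can at about (365,176), the bar from (398,163) to (353,249), the wide can at (307,258), the core at (415,213), the jar at (445,298) and the film box at (270,213). The side view agrees. Next I measure the positions.

```bash
cat > h.py <<'E'
import numpy as np,cv2
def load(f):
    z=np.load(f); return z['p'],z['d'],z['K'],z['t'],z['R']
def cloud(d,K,t,R):
    v,u=np.mgrid[:480,:640]; 
    c=np.stack([(u-K[0,2])/K[0,0]*d,(v-K[1,2])/K[1,1]*d,d],-1)
    return c@R.T+t
def ray(uv,K,t,R,z):
    uv=np.atleast_2d(np.asarray(uv,float))
    r=np.c_[(uv[:,0]-K[0,2])/K[0,0],(uv[:,1]-K[1,2])/K[1,1],np.ones(len(uv))]@R.T
    return t+r*((z-t[2])/r[:,2:3])
E
python3 - <<'E'
from h import *
for n in ["scene","side"]:
    p,d,K,t,R=load(f"pics/{n}0.npz"); X=cloud(d,K,t,R)
    m=(abs(X[...,2]-.14)<.006)&(d>0)&(X[...,0]>.3)&(X[...,0]<1.1)&(abs(X[...,1])<.5)
    mm=m.astype(np.uint8)
    k,l,s,c=cv2.connectedComponentsWithStats(cv2.morphologyEx(mm,cv2.MORPH_CLOSE,np.ones((9,9))))
    i=1+np.argmax(s[1:,4]); mk=(l==i)&m
    pts=X[mk]
    print(n,'z',np.median(pts[:,2]))
    cs=max(cv2.findContours((l==i).astype(np.uint8),0,1)[0],key=cv2.contourArea)[:,0]
    w=ray(cs,K,t,R,.14)[:,:2]
    r=cv2.minAreaRect((w*1000).astype(np.float32)); print(r, cv2.boxPoints(r).tolist())
    hsv=cv2.cvtColor(p,cv2.COLOR_RGB2HSV)
    b=((hsv[...,0]>100)&(hsv[...,0]<130)&(hsv[...,1]>120)).astype(np.uint8)
    k,l,s,c=cv2.connectedComponentsWithStats(b)
    for j in range(1,k):
        if s[j,4]>150:
            q=X[(l==j)&(d>0)]; 
            top=q[q[:,2]>np.percentile(q[:,2],90)-.006] if len(q) else q
            if len(top) and abs(np.median(top[:,0])-.7)<.4:
                cc=cv2.minEnclosingCircle((top[:,:2]*1000).astype(np.float32))
                print('blue',s[j],np.median(top[:,2]).round(4),cc)
E
```

```text
scene z 0.13962535622152344
((598.46337890625, 147.1280975341797), (268.0924072265625, 391.4776611328125), 82.56356048583984) [[387.0218200683594, 39.5430908203125], [775.2067260742188, -11.1243896484375], [809.9049072265625, 254.71310424804688], [421.72003173828125, 305.3805847167969]]
blue [353 166  24  23 253] 0.1613 ((492.3990478515625, 118.95072174072266), 28.742918014526367)
blue [ 479  182   77   63 2318] 0.0299 ((358.85821533203125, 482.4336242675781), 89.95296478271484)
blue [288 241  38  38 677] 0.1674 ((731.6953125, 75.585205078125), 37.893218994140625)
blue [ 538  240  102   97 5532] 0.1276 ((549.64111328125, 642.005859375), 84.94172668457031)
side z 0.1410214737635408
((596.9329833984375, 143.50340270996094), (280.8291320800781, 388.5267028808594), 82.48884582519531) [[385.98162841796875, 29.6876220703125], [771.174560546875, -21.10028076171875], [807.8843383789062, 257.3191833496094], [422.69140625, 308.1070861816406]]
blue [  41    0  105   71 5906] 0.207 ((379.80999755859375, 1492.4620361328125), 167.88027954101562)
blue [  77  117  157   75 7308] 0.1292 ((551.5995483398438, 641.6715087890625), 89.88127899169922)
blue [  94  192   78   53 2227] 0.0312 ((382.6807861328125, 422.388671875), 157.6473846435547)
blue [334 213  39  34 817] 0.1687 ((730.840087890625, 74.36901092529297), 40.19008255004883)
blue [207 232  30  24 408] 0.1626 ((491.6696472167969, 119.3199462890625), 30.31352424621582)
```

```bash
python3 - <<'E'
from h import *
def tobox(P,O,yaw):
    c,s=np.cos(yaw),np.sin(yaw); D=P[:,:2]*1000-O
    return np.c_[D[:,0]*c+D[:,1]*s,-D[:,0]*s+D[:,1]*c]
O=np.array([573,109.5]);yaw=np.deg2rad(-7.45)
for n in ["scene","side"]:
    p,d,K,t,R=load(f"pics/{n}0.npz"); X=cloud(d,K,t,R).reshape(-1,3); X=X[d.ravel()>0]
    B=tobox(X,O,yaw); z=X[:,2]*1000
    m=(B[:,1]>40)&(B[:,1]<70)&(B[:,0]>-170)&(B[:,0]<130)&(z>163)
    top=B[m]; pf=np.polyfit(top[:,0],top[:,1],1); print(n,'bar',m.sum(),top[:,0].min(),top[:,0].max(),'y@-20',np.polyval(pf,-20),'slope deg',np.rad2deg(pf[0]),'ztop',np.percentile(z[m],[50,90,99]))
    m=(B[:,0]>-160)&(B[:,0]<200)&(B[:,1]>-50)&(B[:,1]<-25)&(z>147)&(z<160)
    pf=np.polyfit(B[m,0],B[m,1],1); print('right strip',m.sum(),np.polyval(pf,-80),np.rad2deg(pf[0]), B[m,0].min(),B[m,0].max())
    # core
    m=(B[:,1]>75)&(B[:,1]<160)&(z>150)&(z<165)
    print('core',cv2.minEnclosingCircle(B[m].astype(np.float32)))
    m=(B[:,0]>-110)&(B[:,0]<-45)&(abs(B[:,1])<31)&(z>156)&(z<170); print('can',cv2.minEnclosingCircle(B[m].astype(np.float32)))
    m=(B[:,0]>110)&(B[:,0]<220)&(B[:,1]>-80)&(B[:,1]<100)&(z>160)&(z<180); print('wide',cv2.minEnclosingCircle(B[m].astype(np.float32)))
E
```

```text
scene bar 901 -151.24232897701373 113.69279265983143 y@-20 55.69395907758011 slope deg -0.01821566885783795 ztop [170.9086584  173.39845594 174.79138908]
right strip 300 -34.67602936655896 0.15519790593176694 -159.1376413726171 196.36534449431068
core ((-41.32326126098633, 132.40480041503906), 25.387699127197266)
can ((-82.0604019165039, 0.7856183052062988), 29.103731155395508)
wide ((148.0100555419922, 9.678277969360352), 63.752017974853516)
side bar 1150 -154.21830088690044 112.21429605811353 y@-20 49.85961176657249 slope deg -0.06119478990982377 ztop [170.86851685 174.47145523 176.08142814]
right strip 937 -35.06249107039705 -1.2408077878552897 -159.77677328653527 193.71674182768285
core ((-42.039649963378906, 130.16854858398438), 27.11748504638672)
can ((-82.53262329101562, 0.05741031840443611), 29.80809783935547)
wide ((145.98605346679688, 3.487102508544922), 62.29774856567383)
```

Call:
{"fn": "step_arm", "kwargs": {
  "jaw": [152, 152, 152, 152, 152, 152, 152, 152],
  "slide": [
    [0, 0, 0],
    [0, 0, 0],
    [0, 0, 0],
    [0, 0, 0],
    [-37, -16, 0],
    [-37, -16, 0],
    [-37, -16, 0],
    [-37, -16, 0]
  ],
  "roll": [6.6, 6.6, 6.6, 6.7, 0, 0, 0, 0]
}}

```text
time_s: 0.77
tcp_pos: [0.2949, -0.4743, 0.222]
orientation: [[-0.131, -0.991, -0.001], [-0.991, 0.131, 0.001], [-0.001, 0.001, -1.0]]
force: [0.7, -0.2, 0.5]
finger_gap: 0.0419
```

Call:
{"fn": "step_arm", "kwargs": {
  "jaw": [152, 152, 152, 152, 152, 152, 152, 152],
  "slide": [
    [-37, -16, 0],
    [-37, -16, 0],
    [-37, -16, 0],
    [-37, -16, 0],
    [-37, -16, 0],
    [-37, -16, 0],
    [-37, -16, 0],
    [-37, -16, 0]
  ],
  "roll": [0, 0, 0, 0, 0, 0, 0, 0]
}}

```text
time_s: 1.43
tcp_pos: [0.4604, -0.1974, 0.2225]
orientation: [[-0.13, -0.991, -0.0], [-0.991, 0.13, -0.0], [0.0, 0.0, -1.0]]
force: [0.9, 0.1, -0.2]
finger_gap: 0.0351
```

```bash
python3 - <<'E'
from workcell import env
import numpy as np
o=env.get_obs(); print(np.round(o['q'],3),o['tcp_pos'],o['finger_gap'])
T=np.array([.447,.148,.222]); print((np.array(o['orientation']).T@(T-o['tcp_pos'])*1000).round(1))
E
```

```text
[ 0.582  0.045 -0.273  1.807  0.013  1.291 -1.396] [ 0.46037391 -0.19743944  0.22249089] 0.03512718162565272
[-340.7   58.3    0.5]
```

Call:
{"fn": "step_arm", "kwargs": {
  "jaw": [152, 152, 152, 152, 152, 152, 152, 152],
  "slide": [
    [-38, 6.7, 0],
    [-38, 6.7, 0],
    [-38, 6.7, 0],
    [-38, 6.7, 0],
    [-38, 6.7, 0],
    [-38, 6.7, 0],
    [-38, 6.7, 0],
    [-38, 6.7, 0]
  ],
  "roll": [0, 0, 0, 0, 0, 0, 0, 0]
}}

```text
time_s: 2.1
tcp_pos: [0.4457, 0.1108, 0.2225]
orientation: [[-0.131, -0.991, 0.0], [-0.991, 0.131, -0.0], [0.0, -0.0, -1.0]]
force: [0.9, 0.4, 0.4]
finger_gap: 0.0353
```

Call:
{"fn": "step_arm", "kwargs": {
  "jaw": [152, 152],
  "slide": [
    [-38, 6.7, 0],
    [0, 0, 0]
  ],
  "roll": [0, 0]
}}

```text
time_s: 2.27
tcp_pos: [0.4431, 0.1555, 0.2229]
orientation: [[-0.121, -0.993, 0.0], [-0.993, 0.121, 0.003], [-0.003, -0.0, -1.0]]
force: [-0.9, 1.1, -0.3]
finger_gap: 0.0354
```

```bash
cat > look.py <<'E'
import sys
from workcell import env, imaging
from h import *
tag=sys.argv[1]
o=env.get_obs(); print(np.round(o['q'],3),np.round(o['tcp_pos'],4),o['finger_gap'],np.round(o['force'],1),o['time_s'])
yaw=np.deg2rad(-7.47);c,s=np.cos(yaw),np.sin(yaw)
D=np.array(o['tcp_pos'])[:2]*1000-[573,109]
print('tcp box',D[0]*c+D[1]*s,-D[0]*s+D[1]*c)
for n in sys.argv[2:]:
    p,d=imaging.read_camera(n); m=imaging.camera_model(n)
    np.savez(f"pics/{n}{tag}.npz",p=p,d=d,K=m["intrinsics"],t=m["position"],R=m["attitude"])
    cv2.imwrite(f"pics/{n}{tag}.png",p[...,::-1])
E
python3 look.py 1 scene side wrist
python3 -c "
import cv2,numpy as np
a=cv2.imread('pics/scene1.png')[100:340,220:480];b=cv2.imread('pics/side1.png')[120:360,120:420]
b=cv2.resize(b,(480,384));a=cv2.resize(a,(320,296))
o=np.zeros((384,800,3),np.uint8);o[:384,:480]=b;o[:296,480:]=a;cv2.imwrite('pics/c1.png',o)"
```

```text
[ 0.239 -0.006 -0.657  1.857 -0.006  1.288 -2.108] [0.4431 0.1555 0.2229] 0.03536886447828627 [-0.9  1.1 -0.3] 2.2667
tcp box -134.85635878508842 29.219965197584568
```

View pics/c1.png

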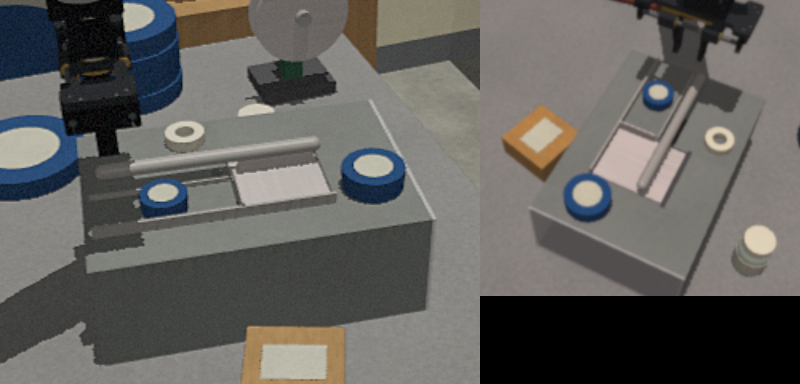

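View pics/wrist1.png

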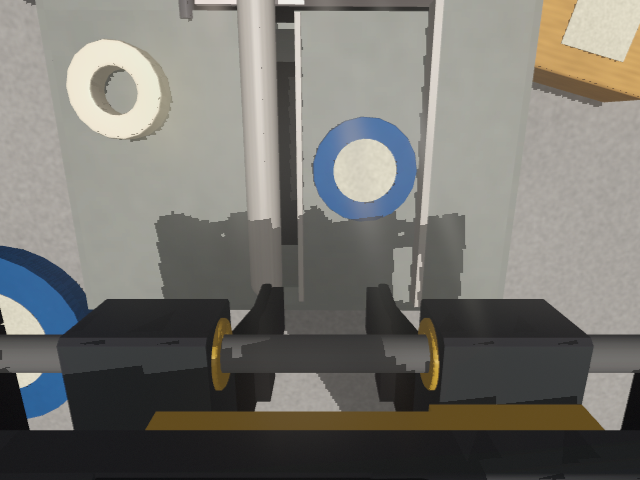

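The wrist view shows the can at (364,168), the bar running from (258,0) to (262,290), and the fingertips at about (275,290) and (378,290). I'll measure these relative to the TCP.

```bash
python3 look.py 2 wrist; python3 - <<'E'
from h import *
from workcell import env
o=env.get_obs(); 
p,d,K,t,R=load("pics/wrist2.npz"); W=cloud(d,K,t,R); Rt=np.array(o['orientation'])
T=(W-np.array(o['tcp_pos']))@Rt*1000
m=(d>0)
# fingers: near tcp depth
f=m&(T[...,2]>-25)&(T[...,2]<6)&(abs(T[...,0])<70)&(abs(T[...,1])<20)
for lo,hi in((-6,6),(-14,-6),(-25,-14)):
    for sg in(-1,1):
        q=T[f&(T[...,2]>lo)&(T[...,2]<=hi)&(sg*T[...,0]>0)]
        if len(q): print(lo,sg,len(q),np.percentile(q,[1,99],axis=0).round(1).tolist())
X=W[m];yaw=np.deg2rad(-7.47);c,s=np.cos(yaw),np.sin(yaw)
D=X[:,:2]*1000-[573,109];B=np.c_[D[:,0]*c+D[:,1]*s,-D[:,0]*s+D[:,1]*c];z=X[:,2]*1000
k=(B[:,1]>40)&(B[:,1]<70)&(B[:,0]>-130)&(B[:,0]<0)&(z>164)&(z<180)
pf=np.polyfit(B[k,0],B[k,1],1);print('bar y',np.polyval(pf,[-130,0]),np.percentile(z[k],[50,95]))
k=(B[:,0]>-115)&(B[:,0]<-45)&(abs(B[:,1])<32)&(z>156)&(z<170);print('can',cv2.minEnclosingCircle(B[k].astype(np.float32)),np.median(z[k]))
k=(B[:,0]>-100)&(B[:,0]<-10)&(abs(B[:,1]+36)<5)&(z>148)&(z<160);print('rstrip',B[k,1].mean())
k=(B[:,0]>-120)&(B[:,0]<-115)&(abs(B[:,1])<30)&(z<145);print('deck',np.median(z[k]))
E
```

```text
[ 0.245 -0.007 -0.647  1.859 -0.005  1.289 -2.102] [0.4445 0.1475 0.2222] 0.0350833669182524 [-0.2 -1.3 -0.3] 2.4167
tcp box -132.39754934071138 21.439272156542682
-6 -1 188 [[-26.4, -11.8, -5.9], [-17.7, 9.2, 0.3]]
-6 1 189 [[17.3, -11.7, -6.0], [25.9, 8.6, 0.4]]
-14 -1 281 [[-26.5, -11.8, -13.9], [-17.6, 6.3, -6.0]]
-14 1 270 [[17.2, -11.9, -13.8], [26.2, 6.5, -6.1]]
-25 -1 415 [[-26.6, -12.0, -24.9], [-17.7, 1.6, -14.1]]
-25 1 423 [[17.3, -11.9, -24.9], [26.2, 1.7, -14.2]]
bar y [54.67849176 54.40889088] [171.93051526 173.7977229 ]
can ((-80.73853302001953, 1.1726024150848389), 27.932233810424805) 162.3398953894838
rstrip -33.95598250278204
deck 140.2263001236608
```

Call:
{"fn": "step_arm", "kwargs": {
  "jaw": [135, 135, 135, 135, 135, 135],
  "slide": [
    [-3, 0, 0],
    [0, 0, 10],
    [0, 0, 15],
    [0, 0, 15],
    [0, 0, 0],
    [0, 0, 0]
  ],
  "roll": [0, 0, 0, 0, 0, 0]
}}

```text
time_s: 2.97
tcp_pos: [0.4447, 0.1498, 0.1818]
orientation: [[-0.131, -0.991, -0.002], [-0.991, 0.131, -0.0], [0.001, 0.002, -1.0]]
force: [0.2, 0.2, 0.7]
finger_gap: 0.0408
```

```bash
python3 look.py 3 side wrist
```

```text
[ 0.235  0.03  -0.657  1.913  0.019  1.207 -2.131] [0.4447 0.1498 0.1818] 0.040775563916187016 [0.2 0.2 0.7] 2.9667
tcp box -132.56641227914105 23.81024706840809
```

View pics/wrist3.png

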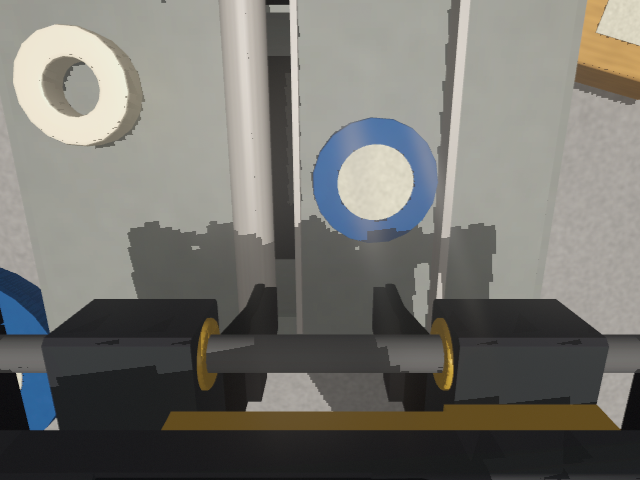

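Call:
{"fn": "step_arm", "kwargs": {
  "jaw": [135, 135, 135, 135, 135, 135],
  "slide": [
    [-4.5, 0, 0],
    [0, 0, 0],
    [0, 0, 7],
    [0, 0, 5],
    [1, 0, 4],
    [0, 0, 0]
  ],
  "roll": [0, 0, 0, 0, 0, 0]
}}

```text
time_s: 3.57
tcp_pos: [0.4459, 0.1524, 0.1662]
orientation: [[-0.132, -0.991, 0.0], [-0.991, 0.132, -0.002], [0.002, -0.0, -1.0]]
force: [-0.9, -4.7, 9.3]
finger_gap: 0.0406
```

```bash
python3 look.py 4 side wrist
python3 -c "
import cv2,numpy as np
b=cv2.imread('pics/side4.png')[120:360,120:420]
cv2.imwrite('pics/c4.png',cv2.resize(b,(750,600)))"
```

```text
[ 0.227  0.049 -0.662  1.93   0.035  1.174 -2.15 ] [0.4459 0.1524 0.1662] 0.040578110377775686 [-0.9 -4.7  9.3] 3.5667
tcp box -131.63154545336508 26.497635617782247
```

View pics/c4.png

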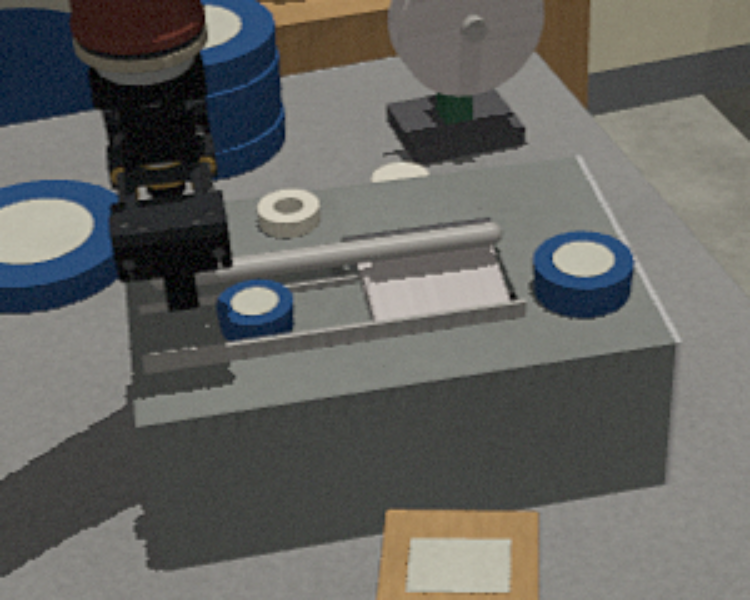

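View pics/wrist4.png

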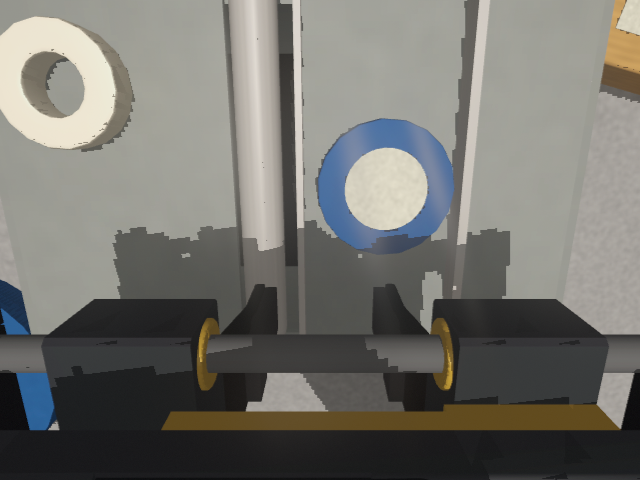

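The finger sits on the bar and the flap has begun to open; the measured force is 9 N. I'll press on.

Call:
{"fn": "step_arm", "kwargs": {
  "jaw": [135, 135, 135, 135, 135, 135],
  "slide": [
    [1, 0, 4],
    [1, 0, 4],
    [1, 0, 4],
    [0, 0, 2],
    [0, 0, 0],
    [0, 0, 0]
  ],
  "roll": [0, 0, 0, 0, 0, 0]
}}

```text
time_s: 4.17
tcp_pos: [0.4458, 0.1498, 0.1527]
orientation: [[-0.132, -0.991, 0.001], [-0.991, 0.132, -0.001], [0.001, -0.001, -1.0]]
force: [0.2, -4.1, 8.1]
finger_gap: 0.0413
```

```bash
python3 look.py 5 side wrist
python3 -c "
import cv2,numpy as np
b=cv2.imread('pics/side5.png')[120:360,120:420]
cv2.imwrite('pics/c5.png',cv2.resize(b,(750,600)))"
```

```text
[ 0.228  0.06  -0.66   1.95   0.042  1.145 -2.152] [0.4458 0.1498 0.1527] 0.04127241190113961 [ 0.2 -4.1  8.1] 4.1667
tcp box -131.42081312618683 23.896475849951937
```

View pics/c5.png

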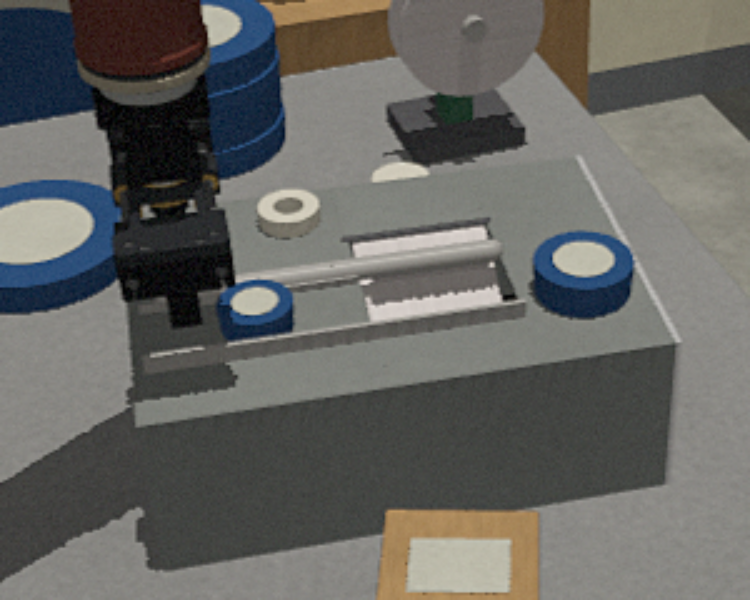

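View pics/wrist5.png

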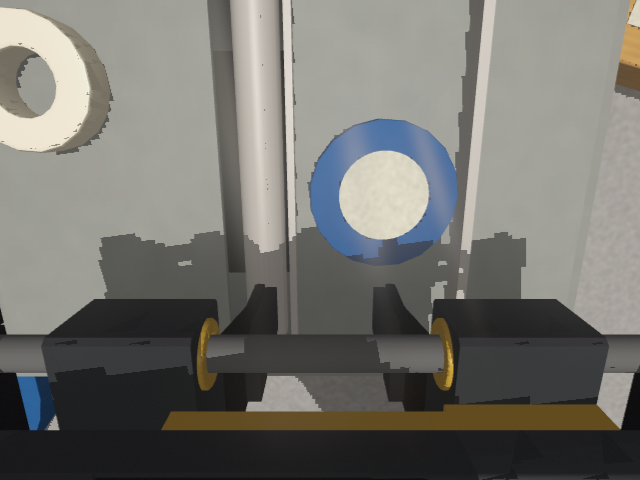

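Call:
{"fn": "step_arm", "kwargs": {
  "jaw": [135, 135, 135, 135, 135, 135, 135, 135],
  "slide": [
    [0, -3, 1],
    [0, -5, 0.5],
    [0, -5, 0],
    [0, -5, 0],
    [0, -5, 0],
    [0, -5, 0],
    [0, -5, 0],
    [0, -5, 0]
  ],
  "roll": [0, 0, 0, 0, 0, 0, 0, 0]
}}

```text
time_s: 4.93
tcp_pos: [0.4827, 0.1464, 0.1511]
orientation: [[-0.13, -0.992, -0.001], [-0.992, 0.13, 0.0], [-0.0, 0.001, -1.0]]
force: [-4.1, -0.2, 7.3]
finger_gap: 0.0413
```

```bash
python3 look.py 6 side wrist
python3 -c "
import cv2,numpy as np
b=cv2.imread('pics/side6.png')[120:360,120:420]
cv2.imwrite('pics/c6.png',cv2.resize(b,(750,600)))"
```

```text
[ 0.222  0.141 -0.647  1.878  0.093  1.153 -2.159] [0.4827 0.1464 0.1511] 0.041337644225129526 [-4.1 -0.2  7.3] 4.9333
tcp box -94.40122292309569 25.375289905511366
```

View pics/wrist6.png

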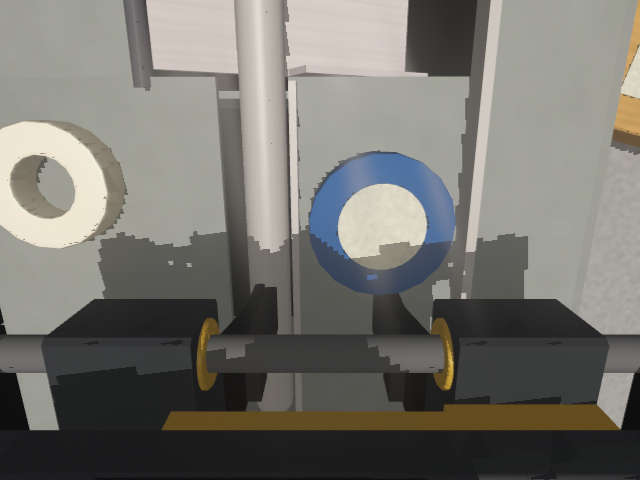

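Call:
{"fn": "step_arm", "kwargs": {
  "jaw": [135, 135, 135, 135, 135, 135, 135, 135],
  "slide": [
    [0.3, -5, 0],
    [0.3, -5, 0],
    [0.3, -5, 0],
    [0.3, -5, 0],
    [0, -5, 0],
    [0, -5, 0],
    [0, -5, 0],
    [0, -5, 0]
  ],
  "roll": [0, 0, 0, 0, 0, 0, 0, 0]
}}

```text
time_s: 5.7
tcp_pos: [0.5221, 0.1399, 0.1511]
orientation: [[-0.13, -0.991, -0.001], [-0.991, 0.13, -0.0], [0.0, 0.001, -1.0]]
force: [-3.0, -0.2, 7.4]
finger_gap: 0.0407
```

```bash
python3 look.py 7 side wrist
python3 -c "
import cv2,numpy as np
b=cv2.imread('pics/side7.png')[120:360,120:420]
cv2.imwrite('pics/c7.png',cv2.resize(b,(750,600)))"
```

```text
[ 0.214  0.22  -0.628  1.797  0.139  1.17  -2.158] [0.5221 0.1399 0.1511] 0.04068285909449766 [-3.  -0.2  7.4] 5.7
tcp box -54.43158351063809 23.980310233375334
```

View pics/wrist7.png

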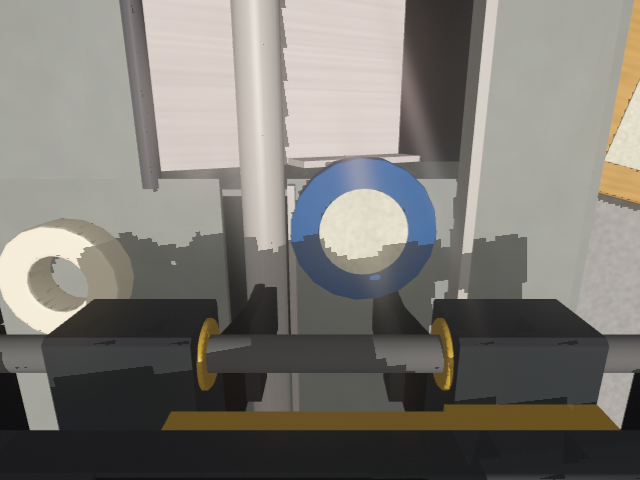

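Call:
{"fn": "step_arm", "kwargs": {
  "jaw": [146, 152, 152, 152, 152, 152, 152, 152],
  "slide": [
    [-0.5, 0, 0],
    [-0.5, 0, 0],
    [0, -5, 0],
    [0, -5, 0],
    [0, -5, 0],
    [0, -5, 0],
    [0, -5, 0],
    [0, -5, 0]
  ],
  "roll": [0, 0, 0, 0, 0, 0, 0, 0]
}}

```text
time_s: 6.47
tcp_pos: [0.5522, 0.1367, 0.151]
orientation: [[-0.13, -0.991, -0.001], [-0.991, 0.13, -0.0], [0.0, 0.001, -1.0]]
force: [-3.2, -0.6, 6.6]
finger_gap: 0.0349
```

```bash
python3 look.py 8 side wrist
python3 -c "
import cv2,numpy as np
b=cv2.imread('pics/side8.png')[120:360,120:420]
cv2.imwrite('pics/c8.png',cv2.resize(b,(750,600)))"
```

```text
[ 0.203  0.279 -0.613  1.732  0.172  1.186 -2.158] [0.5522 0.1367 0.151 ] 0.03489538705845428 [-3.2 -0.6  6.6] 6.4667
tcp box -24.23571076752909 24.720277809100565
```

View pics/wrist8.png

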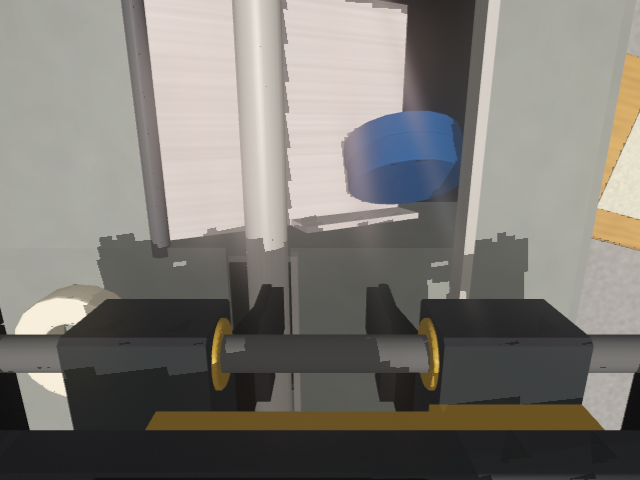

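View pics/c8.png

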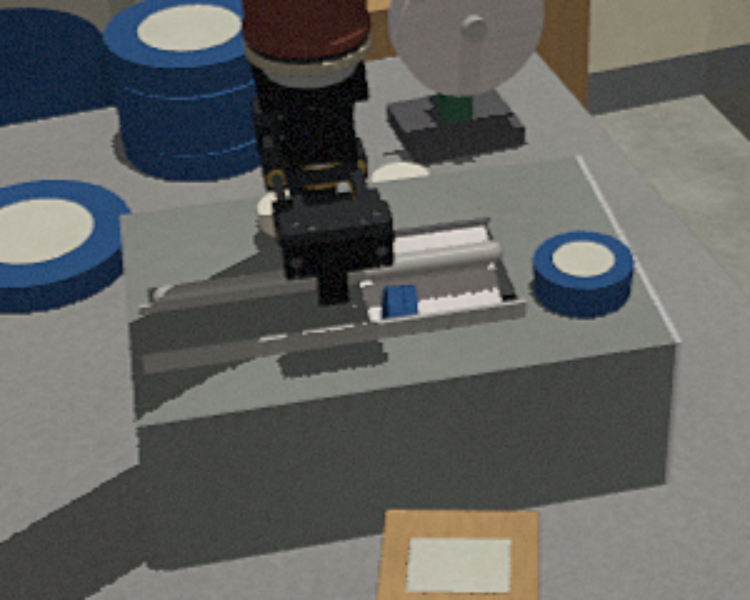

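The can has tipped into the mouth at (405,155) in the wrist view. I'll hold still and let it slide off.

Call:
{"fn": "step_arm", "kwargs": {
  "jaw": [152, 152, 152, 152, 152, 152],
  "slide": [
    [0, 0, 0],
    [0, 0, 0],
    [0, 0, 0],
    [0, 0, 0],
    [0, 0, 0],
    [0, 0, 0]
  ],
  "roll": [0, 0, 0, 0, 0, 0]
}}

```text
time_s: 7.07
tcp_pos: [0.553, 0.1366, 0.1516]
orientation: [[-0.131, -0.991, 0.002], [-0.991, 0.131, 0.0], [-0.0, -0.002, -1.0]]
force: [0.9, -0.9, 6.7]
finger_gap: 0.0353
```

```bash
python3 look.py 9 wrist
```

```text
[ 0.204  0.278 -0.613  1.731  0.172  1.185 -2.158] [0.553  0.1366 0.1516] 0.03531447953955825 [ 0.9 -0.9  6.7] 7.0667
tcp box -23.379469605744646 24.811486124006954
```

View pics/wrist9.png

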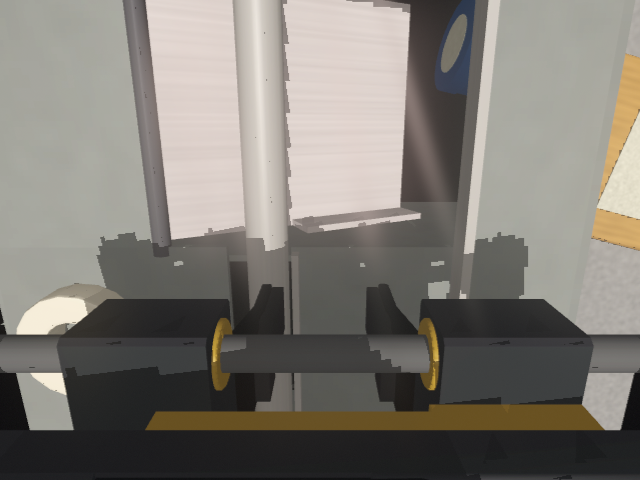

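```bash
cat > can.py <<'E'
import sys
from h import *
p,d,K,t,R=load(sys.argv[1]); W=cloud(d,K,t,R)*1000
hsv=cv2.cvtColor(p,cv2.COLOR_RGB2HSV)
b=(hsv[...,0]>100)&(hsv[...,0]<130)&(hsv[...,1]>100)&(d>0)
yaw=np.deg2rad(-7.47);c,s=np.cos(yaw),np.sin(yaw)
D=W[...,:2]-[573,109];B=np.stack([D[...,0]*c+D[...,1]*s,-D[...,0]*s+D[...,1]*c,W[...,2]],-1)
q=B[b&(B[...,0]>-20)&(B[...,0]<220)&(B[...,1]>-90)&(B[...,1]<170)&(B[...,2]<138)]
print(len(q)); print(np.percentile(q,[2,50,98],axis=0).round() if len(q) else '')
E
python3 can.py pics/wrist9.npz; python3 look.py 10 wrist; python3 can.py pics/wrist10.npz
```

```text
90
[[ 97. -60.  24.]
 [122. -59.  35.]
 [125. -57.  61.]]
[ 0.203  0.278 -0.613  1.731  0.172  1.185 -2.158] [0.553  0.1367 0.1516] 0.035262688291999196 [-0.1 -0.7  7.2] 7.1167
tcp box -23.417810701434846 24.823232871347265
139
[[ 94. -59.  22.]
 [121. -59.  39.]
 [125. -55.  63.]]
```

The can is inside, standing on edge by the right wall with its centre about 35–40 mm above the table. I'm backing off upward now.

Call:
{"fn": "step_arm", "kwargs": {
  "jaw": [152, 152, 152, 152, 152, 152, 152, 152],
  "slide": [
    [0, 0, -4],
    [0, 0, -6],
    [0, 0, -6],
    [0, 0, -8],
    [0, 0, -15],
    [0, 0, -25],
    [0, 15, -25],
    [0, 25, -15]
  ],
  "roll": [0, 0, 0, 0, 0, 0, 0, 0]
}}

```text
time_s: 7.83
tcp_pos: [0.5136, 0.1415, 0.257]
orientation: [[-0.132, -0.991, 0.001], [-0.991, 0.132, 0.001], [-0.001, -0.001, -1.0]]
force: [0.1, 0.2, 1.0]
finger_gap: 0.0354
```

Call:
{"fn": "step_arm", "kwargs": {
  "jaw": [152, 152, 152, 152, 152, 152, 152, 152],
  "slide": [
    [0, 25, 0],
    [0, 15, 0],
    [0, 0, 0],
    [0, 0, 0],
    [0, 0, 0],
    [0, 0, 0],
    [0, 0, 0],
    [0, 0, 0]
  ],
  "roll": [0, 0, 0, 0, 0, 0, 0, 0]
}}

```text
time_s: 8.5
tcp_pos: [0.4733, 0.1471, 0.2547]
orientation: [[-0.131, -0.991, -0.001], [-0.991, 0.131, 0.0], [-0.0, 0.001, -1.0]]
force: [-0.8, 0.4, -0.1]
finger_gap: 0.0355
```

```bash
python3 look.py 11 scene side
python3 -c "
import cv2,numpy as np
a=cv2.imread('pics/scene11.png')[100:340,220:480];b=cv2.imread('pics/side11.png')[120:360,120:420]
b=cv2.resize(b,(480,384));a=cv2.resize(a,(320,296))
o=np.zeros((384,800,3),np.uint8);o[:384,:480]=b;o[:296,480:]=a;cv2.imwrite('pics/c11.png',o)"
python3 - <<'E'
from h import *
O=np.array([573,109]);yaw=np.deg2rad(-7.47);c,s=np.cos(yaw),np.sin(yaw)
for n in('scene','side'):
  for k in('0','11'):
    p,d,K,t,R=load(f'pics/{n}{k}.npz');X=cloud(d,K,t,R)[d>0]*1000
    D=X[:,:2]-O;B=np.c_[D[:,0]*c+D[:,1]*s,-D[:,0]*s+D[:,1]*c];z=X[:,2]
    m=(B[:,0]>5)&(B[:,0]<105)&(abs(B[:,1]-54)<12)&(z>164)&(z<185)
    f=(B[:,0]>15)&(B[:,0]<100)&(B[:,1]>-25)&(B[:,1]<25)
    w=(B[:,0]>90)&(B[:,0]<230)&(B[:,1]>-60)&(B[:,1]<80)&(z>161)&(z<176)&~(abs(B[:,1]-54)<16)
    co=(B[:,0]>-100)&(B[:,0]<20)&(B[:,1]>90)&(B[:,1]<170)&(z>150)&(z<162)
    print(n,k,'bar z95',np.percentile(z[m],95) if m.any() else None,'flap z',np.median(z[f]),'wide',np.median(B[w],0),'core',np.median(B[co],0))
E
```

```text
[ 0.246  0.039 -0.646  1.753  0.023  1.358 -2.106] [0.4733 0.1471 0.2547] 0.035492385630261164 [-0.8  0.4 -0.1] 8.5
tcp box -103.83580476705751 24.78020569927741
scene 0 bar z95 173.9594591889679 flap z 139.70883580188166 wide [163.31629988 -12.09746491] core [-39.45084694 132.44443075]
scene 11 bar z95 174.14171622380647 flap z 139.64778107164355 wide [162.8306371  -11.97919066] core [-39.85938527 132.67297881]
side 0 bar z95 175.20315820722544 flap z 141.07512585149595 wide [159.03221807 -19.46677669] core [-42.48887526 126.01158412]
side 11 bar z95 174.79513627333594 flap z 141.11588033518922 wide [159.02345264 -19.0213941 ] core [-42.42037757 126.36947608]
```

View pics/c11.png

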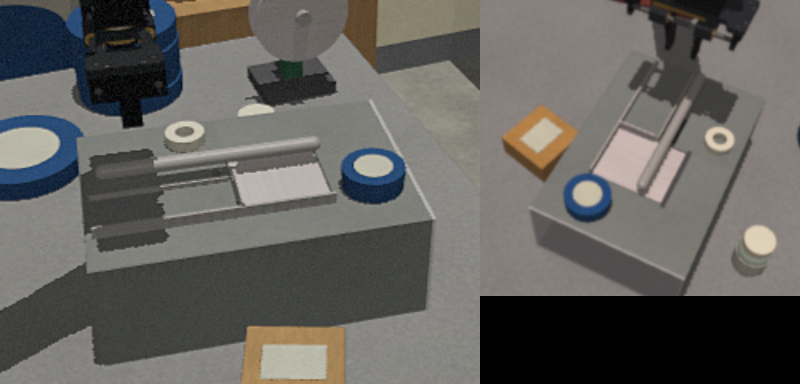

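The flap is shut, the bar is back up and the bystanders haven't moved. I'll wait a few seconds so a can standing on edge comes to rest.

Call:
{"fn": "step_arm", "kwargs": {
  "jaw": [152, 152, 152, 152, 152, 152, 152, 152],
  "slide": [
    [0, 0, 0],
    [0, 0, 0],
    [0, 0, 0],
    [0, 0, 0],
    [0, 0, 0],
    [0, 0, 0],
    [0, 0, 0],
    [0, 0, 0]
  ],
  "roll": [0, 0, 0, 0, 0, 0, 0, 0]
}}

```text
time_s: 9.27
tcp_pos: [0.473, 0.1472, 0.2551]
orientation: [[-0.13, -0.991, 0.0], [-0.991, 0.13, 0.0], [-0.0, -0.0, -1.0]]
force: [-0.4, 0.3, 0.2]
finger_gap: 0.0351
```

Call:
{"fn": "step_arm", "kwargs": {
  "jaw": [152, 152, 152, 152, 152, 152, 152, 152],
  "slide": [
    [0, 0, 0],
    [0, 0, 0],
    [0, 0, 0],
    [0, 0, 0],
    [0, 0, 0],
    [0, 0, 0],
    [0, 0, 0],
    [0, 0, 0]
  ],
  "roll": [0, 0, 0, 0, 0, 0, 0, 0]
}}

```text
time_s: 9.93
tcp_pos: [0.473, 0.1472, 0.2551]
orientation: [[-0.13, -0.991, 0.0], [-0.991, 0.13, 0.0], [-0.0, -0.0, -1.0]]
force: [0.3, -0.4, 0.4]
finger_gap: 0.035
```

Call:
{"fn": "step_arm", "kwargs": {
  "jaw": [152, 152, 152, 152, 152, 152, 152, 152],
  "slide": [
    [0, 0, 0],
    [0, 0, 0],
    [0, 0, 0],
    [0, 0, 0],
    [0, 0, 0],
    [0, 0, 0],
    [0, 0, 0],
    [0, 0, 0]
  ],
  "roll": [0, 0, 0, 0, 0, 0, 0, 0]
}}

```text
time_s: 10.6
tcp_pos: [0.4729, 0.1472, 0.2551]
orientation: [[-0.13, -0.991, 0.0], [-0.991, 0.13, 0.0], [-0.0, -0.0, -1.0]]
force: [1.0, 1.2, 0.3]
finger_gap: 0.0351
```

Call:
{"fn": "step_arm", "kwargs": {
  "jaw": [152, 152, 152, 152, 152, 152, 152, 152],
  "slide": [
    [0, 0, 0],
    [0, 0, 0],
    [0, 0, 0],
    [0, 0, 0],
    [0, 0, 0],
    [0, 0, 0],
    [0, 0, 0],
    [0, 0, 0]
  ],
  "roll": [0, 0, 0, 0, 0, 0, 0, 0]
}}

```text
time_s: 11.27
tcp_pos: [0.473, 0.1472, 0.2551]
orientation: [[-0.13, -0.991, 0.0], [-0.991, 0.13, 0.0], [-0.0, -0.0, -1.0]]
force: [0.1, 0.1, 0.4]
finger_gap: 0.0351
```

Call:
{"fn": "step_arm", "kwargs": {
  "jaw": [152, 152, 152, 152, 152, 152, 152, 152],
  "slide": [
    [0, 0, 0],
    [0, 0, 0],
    [0, 0, 0],
    [0, 0, 0],
    [0, 0, 0],
    [0, 0, 0],
    [0, 0, 0],
    [0, 0, 0]
  ],
  "roll": [0, 0, 0, 0, 0, 0, 0, 0]
}}

```text
time_s: 11.93
tcp_pos: [0.4729, 0.1472, 0.2551]
orientation: [[-0.13, -0.991, -0.0], [-0.991, 0.13, 0.0], [-0.0, 0.0, -1.0]]
force: [-0.8, 0.0, 0.3]
finger_gap: 0.0353
```

```bash
python3 -c "
from workcell import env
print(env.get_obs()['time_s']); print(env.finish_job())"
```

```text
11.9333
the job is handed in; nothing more can be done
None
```

The can is posted in the drop box and the flap has shut over it. I handed the job in at 11.9 s. One finger held the bar down at about 7 N, with the bar top about 11 mm above the deck (nearly fully open). The other finger pushed the can along the lane until it dropped in.

**Last checks:**
- **Flap:** it reads level with the deck (about 140 mm), and the bar top is back at about 174 mm, as at the start.
- **Bystanders:** the wide can and core are within 1 mm of where they started. I checked the jar and film box only by eye; they look unmoved.
- **Robot:** the gripper was clear of everything and the measured force was near zero.
- **Can:** I last saw it just before the flap closed, standing on edge by the right wall of the bin with its centre about 35–40 mm above the table. I couldn't see whether it was fully at rest after that, so I waited 3.4 s after the flap check before handing in.

The can drifted about 6–10 mm to the left in the lane, so I closed the fingers slightly partway through. It did not jam.

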